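Slide a specimen carrier into the microscope stage's pocket

TASK

Load the specimen carrier with the single round mount into the microscope: set it down flat on the stage's empty loading land, then slide it along the steel guide strip until it drops down flush into the pocket, and swing the retaining finger fully across over its edge. Be gentle, the stage must never be loaded or knocked with more than 25 newtons, and leave the other two carriers in the tray as they are.

Things in the scene. Friction and masses are not known exactly. Their poses are not given: they have to be found in the camera images.
- carrier: The carrier to load: bare steel plate 60 x 80 x 4 mm (x, y, z), about 160 g, with one round black resin mount in its middle, 30 mm across, 18 mm high (top 22 mm above the underside). Origin: centre of the underside; y along the 80 mm side. Half a turn about z makes no difference. It lies in a white tray with a 12 mm rim; hold it by the sides of the mount.
- carrier_square: A bystander in the same tray: the same plate with one square black mount 28 x 28 x 18 mm. Leave alone.
- carrier_twin: A bystander in the same tray: the same plate with two round black mounts, 18 mm across and 14 mm high. Leave alone.
- stage: Carriage of the motor stage. y runs along the guide strip from loading land to pocket, x across, z up. Origin: pocket centre at land level (130 mm above the table) if the two fine slides under the top plate stood at zero. They were left anywhere within 20 mm in x and 15 mm in y, unread, and do not give or turn. Pocket: 63 (x) x 83 (y) mm, 4 mm deep; a carrier in it lies flush with the land.
- land_zero (a point): Middle of the loading land's length with the fine slides at zero, at land level, below the place for the carrier's centre: 95 mm before the pocket's centre (stage y = -95 mm, x = 0). The land is the bare flat face of the top plate, from 41.5 to 158 mm before the pocket's centre, and 80 mm to the -x side of it. It moves with the fine slides; this point does not.
- guide_zero (a point): On the face of the guide strip with the fine slides at zero: a straight steel bar 6 mm high on the +x side, face towards -x at stage x = 30.75 mm, y -150..45 mm. A carrier with its 80 mm side along it is lined up, and drops if at most 2 mm off it. Slid to +y it dips leading edge first, meets the pocket's far wall and falls flat. The strip moves with the fine slides; this point does not.
- pivot_zero (a point): Pivot of the retaining finger with the fine slides at zero, at land level: stage x = -46, y = 22 mm from the pocket's centre. The finger is a flat steel arm 8 mm wide, 36 mm long, 1.5 to 3.5 mm above the land, with an upright pin 8 mm across, 24 mm from the pivot, 3.5 to 16.5 mm above the land. It moves with the fine slides; this point does not.
- retainer (a joint): Angle of the retaining finger, rad. 0: open, pointing to +y of the stage. It grows clockwise seen from above; at its stop, 1.57, it points to +x across the edge of the seated carrier. Starts between 0 and 0.2. Friction about 1 N at the pin; it stays where it is left, and a carrier that stands proud of the land is in its way.
There are look-alikes about, which are no part of the job. Leave any red look-alike of the carrier alone.

How it is judged:
On the way, in this order (a step that is already met when the one before it is completed fails the run):
1. the carrier lies flat on the loading land, short of the pocket (z of carrier in the frame of stage between -0.0015 and 0.002 m and y of carrier in the frame of stage between -0.15 and -0.055 m and x of carrier in the frame of stage between -0.08 and 0.05 m and angle between carrier's own z axis and vertical below 0.04 rad and contact force between carrier and stage above 0.2 N), for 0.2 s.
2. the carrier has dropped into the pocket and lies flush (z of carrier in the frame of stage between -0.006 and -0.003 m and horizontal distance between carrier and stage below 0.03 m and angle between carrier's own z axis and vertical below 0.02 rad), for 0.2 s.
At the end, for the whole second after the job is handed in: The carrier lies at rest, level within 0.02 rad, with its underside at least 3 mm below the land, that is down in the pocket (within 30 mm of the stage's origin), and the retaining finger stands beyond 1.3 rad, across the carrier's edge (all of step 2 and linear speed of carrier below 0.01 m/s and value of joint retainer above 1.3 rad); the robot touches nothing.
It fails at once if the stage, with all that is on it, is loaded or struck with more than 25 N (contact force between stage and anything else above 25 N).
It fails at once if one of the other carriers is moved by more than 15 mm (distance of any of carrier_square, carrier_twin from where it was at the start of the episode above 0.015 m).
It also fails if it takes over 67 s, if anything falls off the work surface, if the arm or the gripper's body presses on something with over 40 N, if the wrist force passes 120 N, or if a joint passes its speed limit or range.

ROBOT

A 6-joint arm with a two-finger parallel gripper is mounted at the origin on the work surface. World frame = base frame: x ahead of the robot, y to its left, z up, the work surface at z = 0. Lengths are in m, angles in rad, forces in N, time in s.
With the tool pointing down it reaches from about 0.3 to 0.875 m from the base axis. Payload 6.4 kg.
Tool frame: the origin (TCP) lies at the very end of the fingers, on their centre line; the grasp point (between the pads) lies 19 mm behind it; z points along the fingers, y is the line along which they close (so a half turn about z gives the same grasp; the last joint's range is limited). The gripper opens to 85 mm and grips with 20 to 120 N. Pads are 22 mm wide; open, the fingers measure 114 mm over their backs; the gripper's body (76 mm by 85 mm) begins 54 mm behind the grasp point. The pads swing forward as they close: fully open they stand 13 mm farther back than shut.
Start: joints at [0.95, 0.181, 1.607, -0, 1.354, -0.206], TCP at [0.232, 0.526, 0.231] pointing down, gripper open.
Joint ranges: [-2.99, 2.99], [-0.89, 2.07], [0.3, 2.58], [-1.14, 4.28], [0, 2.63], [-3.12, 3.12]. Speed limits (rad/s): [2.57, 2.57, 3.01, 3.14, 3.14, 3.14].

INTERFACE

Orientations are given as a unit quaternion [w, x, y, z].
In Python, from bench import get_obs, optics, workorder gives the robot as it stands.
- The arm moves only by the shell command python3 -m jog, which reads ROWS from standard input. ROWS is a JSON list of rows, 1 to 10 of them, each of 7 numbers: dx, dy, dz in a scale on which 1.0 is 0.6 m, then a rotation vector rx, ry, rz in parts of the range, where 1.0 means pi rad, then the opening from 0.0 (shut) to 1.0 (fully open); each row is the pose to reach, as a shift and turn from the pose commanded when the command began, along the tool's axes at that moment; what a row does not reach only later rows make up. A row lasts 1/8 s, in which the tool goes at most 0.0625 m and 0.188 rad, less where a joint would pass 70% of its speed; a pose out of reach is approached as far as the arm can. The fingers move at their own pace and stop on an object; the grip force is fixed at half the most. Time passes only in rows, so rows that do not move let the fingers close. It prints the time, the measured TCP pose, the force, the opening and the grip force at its end. Shift and turn numbers lie between -1 and 1, and a call with a number outside is refused. Input that does not fit is refused with a message, and nothing moves.
- get_obs(): the state, without advancing time (a new reading comes with each control period).
- optics.camera(name): name is "scene" or "top"; returns (picture, depth): 400x640x3 uint8, blue, green, red; 400x640 float32, m along the optical axis (not along the pixel's ray), 0 where there is no reading.
- optics.camera_params(name): a dict with "fovy" (degrees; the focal length in pixels is half the picture's height over the tangent of half this angle, whatever the lens; pixels are square), "cx", "cy" (the principal point, pixels), "view" (4x4, takes a point from world to camera coordinates). Camera axes: x right, y up, looking along -z (the intrinsics and any distortion apply to the point x, -y, -z); pixel columns grow to the right and rows downward; lengths in m; the calibration is good to about 2 mm. A picture is of the moment at which its call begins. camera_params takes no time and is no camera call.
- workorder.hand_in(): hands the job in; it is judged then, once.
The state is a dict: "time_s": time; "q": joint angles; "dq": joint speeds; "joint_efforts": joint torques, N m; "eef_pos": TCP position; "eef_rot": TCP orientation; "wrist_force": force on the tool from outside, world axes, zero at the start; "torque": the same for the moment, N m; "opening": opening from 0.0 (shut) to 1.0 (fully open); "grasp_force": force on a finger pad.
Only numpy, scipy, OpenCV 4.12 (cv2) and the standard library are available. Lean on these libraries where they do the work, as an engineer would, in place of code of your own. Each camera call takes 0.05 s, during which the arm holds its last target. There are 200 camera calls.

## Working session

There is one attempt and no reset: what is moved stays moved. The work goes in short steps, Python scripts to look and compute and a shell command to move; the robot and the scene stay as the last step left them, time stands still between calls to the robot, and variables do not carry over. Pictures are saved under pics/ and viewed, at most 10 in all, crops included, and the job is handed in when it is done.

```bash
ls; mkdir -p pics; python3 - <<'E'
from bench import get_obs, optics
import cv2,numpy as np
print(get_obs())
for n in("scene","top"):
    p,d=optics.camera(n); cv2.imwrite(f"pics/{n}0.png",p); np.save(f"pics/{n}0.npy",d); print(n,optics.camera_params(n))
E
```

```text
pics
{'time_s': 0.0, 'q': array([ 9.49708060e-01,  1.81529190e-01,  1.60798423e+00,  3.57978215e-05,
        1.35379413e+00, -2.06316073e-01]), 'dq': array([-1.73676122e-05,  2.26313639e-04,  7.40756967e-05,  6.36151472e-04,
       -1.78502553e-04, -2.79984124e-04]), 'joint_efforts': array([ 5.23696835e-04, -4.44870758e+01, -3.51337409e+01, -1.99288561e-04,
        9.14837321e-03,  9.59395635e-06]), 'eef_pos': array([0.23137795, 0.52580763, 0.2304023 ]), 'eef_rot': array([-3.60697012e-04,  2.05906423e-01,  9.78571310e-01, -7.78086733e-04]), 'wrist_force': array([ 0.44126311, -0.15463773,  0.08797329]), 'torque': array([-0.01484319, -0.00687547,  0.00817948]), 'grasp_force': 0.0, 'opening': 0.9999808998725471}
scene {'fovy': 48.89760403073859, 'cx': 325.0133144458659, 'cy': 197.46539873760895, 'view': array([[ 0.18150364,  0.98335887,  0.00785896, -0.00161499],
       [-0.81589522,  0.14612306,  0.559431  ,  0.27512824],
       [ 0.54897306, -0.10795085,  0.82883967, -1.52243376],
       [ 0.        ,  0.        ,  0.        ,  1.        ]])}
top {'fovy': 48.330292994084814, 'cx': 312.528096880591, 'cy': 197.2406014410998, 'view': array([[ 9.49510278e-05, -9.99993655e-01,  3.56106456e-03,
        -8.07409146e-02],
       [ 9.88315183e-01,  6.36632832e-04,  1.52422749e-01,
        -4.09695617e-01],
       [-1.52424049e-01,  3.50498147e-03,  9.88308972e-01,
        -1.09332742e+00],
       [ 0.00000000e+00,  0.00000000e+00,  0.00000000e+00,
         1.00000000e+00]])}
```

View pics/top0.png

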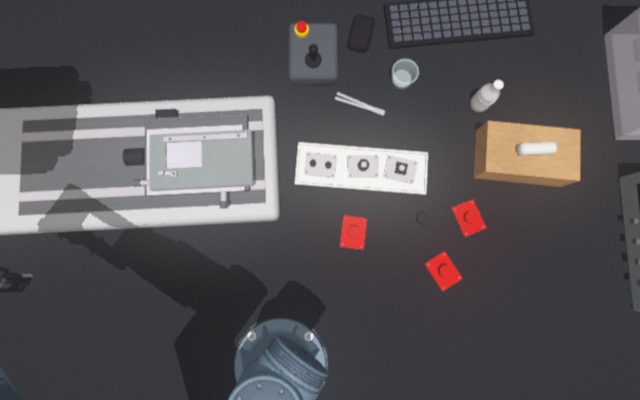

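View pics/scene0.png

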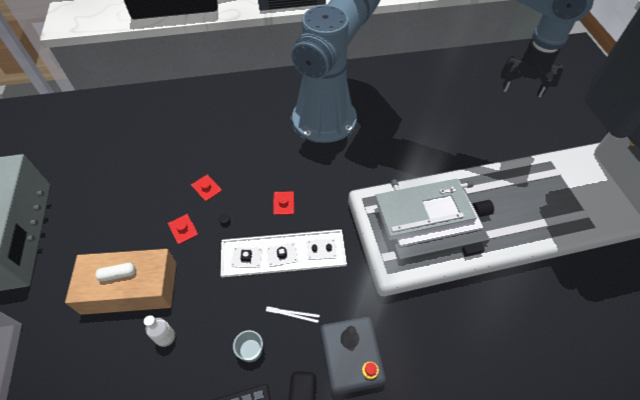

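The top view shows the tray at (362,168). Carrier candidates:
- twin mount at (320,163)
- single round mount at (363,165)
- square mount at (401,169)
- red look-alikes at (353,232), (469,217) and (443,271)
- a loose black puck at (422,217)

I choose the round one at (363,165). The stage is at (200,155), with its pocket at (184,154), the finger at (167,173) and the guide strip at (205,137).

```bash
cat > h.py <<'E'
import cv2,numpy as np
from bench import get_obs, optics
from scipy.spatial.transform import Rotation as R
def par(n):
    c=optics.camera_params(n); f=200/np.tan(np.radians(c['fovy']/2)); return c,f
def ray(n,u,v):
    c,f=par(n); V=c['view']; d=np.array([(u-c['cx'])/f,-(v-c['cy'])/f,-1.]); return -V[:3,:3].T@V[:3,3], V[:3,:3].T@d
def atz(n,u,v,z):
    o,d=ray(n,u,v); return o+d*(z-o[2])/d[2]
def proj(n,p):
    c,f=par(n); q=c['view']@np.r_[p,1]; return np.array([c['cx']-f*q[0]/q[2], c['cy']+f*q[1]/q[2]])
def cloud(n,d):
    c,f=par(n); V=c['view']; v,u=np.mgrid[:400,:640]
    P=np.stack([(u-c['cx'])/f*d,-(v-c['cy'])/f*d,-d],-1); return (P-V[:3,3])@V[:3,:3]
E
python3 - <<'E'
from h import *
p=cv2.imread('pics/top0.png')
a=cv2.resize(p[85:215,125:290],None,fx=4.8,fy=4.6,interpolation=cv2.INTER_CUBIC)
cv2.imwrite('pics/c_stage.png',cv2.resize(p[95:215,130:280],None,fx=5,fy=5,interpolation=cv2.INTER_CUBIC))
cv2.imwrite('pics/c_tray.png',cv2.resize(p[135:200,288:434],None,fx=5,fy=5,interpolation=cv2.INTER_CUBIC))
for n in('top','scene'):
    d=np.load(f'pics/{n}0.npy');P=cloud(n,d)
    pts=dict(top=[(363,165),(401,169),(342,160),(360,195),(184,154),(225,160),(205,137),(167,173),(270,300)],scene=[(282,252),(246,255),(440,207),(405,210),(437,238)])[n]
    for u,v in pts: print(n,u,v,d[v,u],P[v,u].round(4))
E
```

```text
top 363 165 1.146679 [ 0.495  -0.2105  0.0231]
top 401 169 1.1378503 [ 0.483  -0.3064  0.0305]
top 342 160 1.1701224 [ 0.5132 -0.1581  0.002 ]
top 360 195 1.1579434 [ 4.205e-01 -2.040e-01  2.000e-04]
top 184 154 1.0447061 [0.4976 0.221  0.1252]
top 225 160 1.0397276 [0.4826 0.1239 0.1282]
top 205 137 1.0409542 [0.5359 0.1709 0.135 ]
top 167 173 1.0313123 [0.4509 0.2565 0.1314]
top 270 300 1.1174288 [ 0.154   0.0259 -0.0007]
scene 282 252 1.2020931 [ 0.5009 -0.2106  0.0273]
scene 246 255 1.1935731 [ 0.4938 -0.3077  0.0297]
scene 440 207 1.170136 [0.4944 0.2204 0.1263]
scene 405 210 1.1590836 [0.4894 0.1246 0.1304]
scene 437 238 1.1470103 [0.5701 0.1926 0.1004]
```

View pics/c_stage.png

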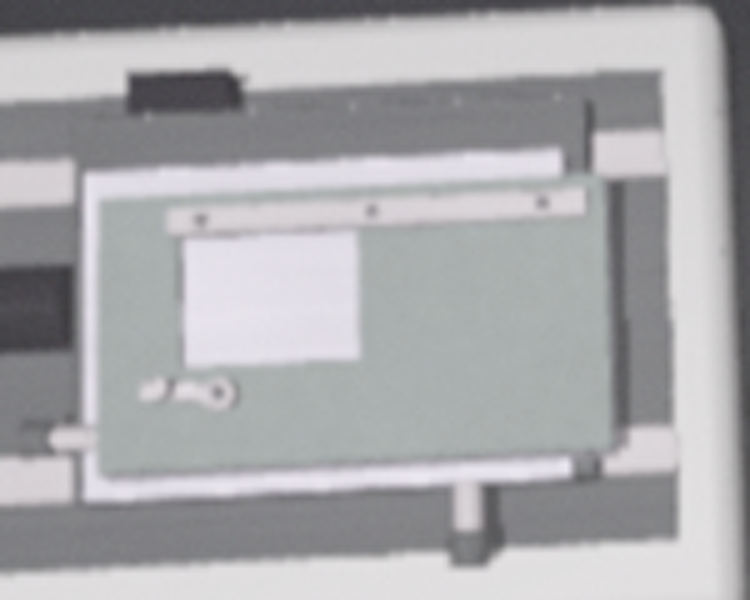

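View pics/c_tray.png

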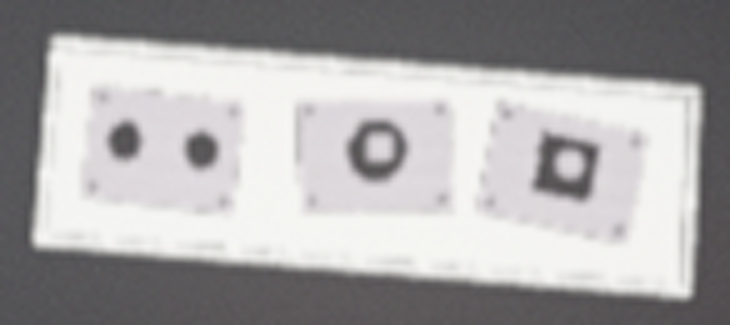

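The stage crop shows the pocket with corners near (183,238) to (360,358), the guide strip from (168,222) to (585,200), and the pivot at (220,392). The finger points left, which is +y. The tray crop confirms a single round mount on the middle plate at (377,150), with its long side roughly along world y. Next I fit precise poses.

```bash
python3 - <<'E'
from h import *
p=cv2.imread('pics/top0.png')
S=8
def hullfit(name,x0,y0,x1,y1,mask):
    n,l,st,c=cv2.connectedComponentsWithStats(mask.astype(np.uint8))
    i=1+np.argmax(st[1:,4]); cn,_=cv2.findContours((l==i).astype(np.uint8),0,1); return c[i],st[i],cv2.minAreaRect(max(cn,key=cv2.contourArea))
def up(x0,y0,x1,y1): return cv2.resize(p[y0:y1,x0:x1],None,fx=S,fy=S,interpolation=cv2.INTER_CUBIC).astype(int)
def back(pt,x0,y0): return (np.array(pt)+.5)/S-.5+[x0,y0]
def rep(name,box,maskf,z):
    a=up(*box); m=maskf(a); c,st,r=hullfit(name,*box,m); q=cv2.boxPoints(r)
    W=np.array([atz('top',*back(k,box[0],box[1]),z) for k in q])[:,:2]
    E=[W[1]-W[0],W[2]-W[1]]; L=[np.linalg.norm(e) for e in E]; e=E[int(np.argmax(L))]; ang=np.degrees(np.arctan2(-e[0],e[1])); ang=(ang+90)%180-90
    cc=atz('top',*back(c,box[0],box[1]),z)
    print(name,'area',st[4]/S/S,'rect centre',W.mean(0).round(4),'sides',np.round(L,4),'long side vs +y (ccw deg)',ang.round(2),'centroid',cc[:2].round(4))
gray=lambda a:a.sum(2)/3
rep('mount',(350,152,378,178),lambda a:gray(a)<120,.024)
a=up(345,153,381,180); print('plate bgr',a[8*6,8*8],'tray',a[8*14,8*1], 'pocket',p[154,184],'land',p[160,225],'guide',p[137,205])
rep('plate',(340,148,386,184),lambda a:(gray(a)<232)&1>0,.006)
rep('pocket',(163,141,206,170),lambda a:gray(a)>205,.126)
rep('land',(140,125,262,195),lambda a:(abs(gray(a)-gray(p[160:161,225:226])[0,0])<18)&(a[...,1]-a[...,2]>4),.13)
for u,v in [(168,210),(583,186),(168,234),(585,214)]: print('guide',atz('top',130+u/5-.4,95+v/5-.4,.136).round(4))
print('pivot',atz('top',130+220/5-.4,95+392/5-.4,.1335),'pin',atz('top',130+152/5-.4,95+390/5-.4,.1465))
E
```

```text
mount area 47.546875 rect centre [ 0.4958 -0.2103] sides [0.0288 0.0257] long side vs +y (ccw deg) 55.65 centroid [ 0.4945 -0.2089]
plate bgr [219 215 220] tray [241 244 244] pocket [231 223 226] land [176 177 170] guide [185 181 185]
plate area 717.0 rect centre [ 0.4967 -0.2108] sides [0.0849 0.0625] long side vs +y (ccw deg) 0.06 centroid [ 0.4966 -0.2111]
pocket area 864.171875 rect centre [0.4968 0.2212] sides [0.0825 0.0619] long side vs +y (ccw deg) 2.95 centroid [0.4964 0.2212]
land area 3234.296875 rect centre [0.485  0.1817] sides [0.2416 0.1315] long side vs +y (ccw deg) 3.05 centroid [0.4708 0.1685]
guide [0.5365 0.2681 0.136 ]
guide [0.5483 0.0749 0.136 ]
guide [0.525  0.2675 0.136 ]
guide [0.5348 0.0736 0.136 ]
pivot [0.45042741 0.24055608 0.1335    ] pin [0.44860015 0.26748001 0.1465    ]
```

Units first: shifts go in shares of 0.6 m and turns go in shares of pi rad. So -0.567 m / 0.6 = -0.945, -0.538 m / 0.6 = -0.8967, -0.4145 rad / 3.1416 = -0.1319.

```bash
cat > st.py <<'E'
from h import *
import sys
o=get_obs(); r=R.from_quat(o['eef_rot'],scalar_first=True); M=r.as_matrix()
print('t %.2f'%o['time_s'],'pos',o['eef_pos'].round(4),'yaw of tool y',np.degrees(np.arctan2(M[1,1],M[0,1])).round(2),'tilt',M[:,2].round(4),'F',o['wrist_force'].round(2),'open',round(o['opening'],3),'grip',round(o['grasp_force'],1),'q6',o['q'][5].round(2))
if len(sys.argv)>3:
    print('tool delta',(M.T@(np.array([float(x) for x in sys.argv[1:4]])-o['eef_pos'])).round(4))
E
echo '[[-0.05, -0.0667, 0, 0, 0, -0.0318, 1], [-0.1667, -0.1667, 0, 0, 0, -0.0637, 1], [-0.8967, -0.945, 0, 0, 0, -0.1319, 1], [-0.8967, -0.945, 0, 0, 0, -0.1319, 0.8], [-0.8967, -0.945, 0, 0, 0, -0.1319, 0.8], [-0.8967, -0.945, 0, 0, 0, -0.1319, 0.7], [-0.8967, -0.945, 0, 0, 0, -0.1319, 0.7], [-0.8967, -0.945, 0, 0, 0, -0.1319, 0.7], [-0.8967, -0.945, 0, 0, 0, -0.1319, 0.7], [-0.8967, -0.945, 0, 0, 0, -0.1319, 0.7]]' | python3 -m jog; python3 st.py .4955 -.2105 .1
```

```text
time_s: 1.35
eef_pos: [0.4363, -0.0447, 0.2313]
eef_rot: [0.0, 0.0, 1.0, 0.0]
wrist_force: [0.6, 0.3, 0.5]
opening: 0.698
grasp_force: 0.0
t 1.35 pos [ 0.4363 -0.0447  0.2313] yaw of tool y 89.96 tilt [ 4.e-04  1.e-04 -1.e+00] F [0.61 0.27 0.48] open 0.698 grip 0.0 q6 -1.94
tool delta [-0.0593 -0.1658  0.1313]
```

In the tool's units: 0.17 m / 0.6 = 0.2833, -0.1658 m / 0.6 = -0.2763.

```bash
python3 - <<'E'
from h import *
for n in('top','scene'):
    d=np.load(f'pics/{n}0.npy');P=cloud(n,d)
    m=(abs(P[...,0]-.4955)<.045)&(abs(P[...,1]+.2105)<.045)
    Q=P[m]; t=Q[Q[:,2]>.019]; print(n,len(t),np.median(t,0).round(4),t.min(0).round(4),t.max(0).round(4))
    b=Q[Q[:,2]<.012]; print(np.percentile(b[:,2],[5,25,50,75,95]).round(4))
E
echo '[[-0.0987, -0.2763, 0.0833, 0, 0, 0, 0.7], [-0.0987, -0.2763, 0.1667, 0, 0, 0, 0.7], [-0.0987, -0.2763, 0.2833, 0, 0, 0, 0.7], [-0.0987, -0.2763, 0.2833, 0, 0, 0, 0.7], [-0.0987, -0.2763, 0.2833, 0, 0, 0, 0.7], [-0.0987, -0.2763, 0.2833, 0, 0, 0, 0.7]]' | python3 -m jog; python3 st.py .4955 -.2105 .009
python3 - <<'E'
from h import *
p,d=optics.camera('scene'); cv2.imwrite('pics/s1.png',cv2.resize(p[180:300,200:360],None,fx=5,fy=5,interpolation=cv2.INTER_CUBIC))
E
```

```text
top 111 [ 0.4955 -0.2103  0.0263] [ 0.4812 -0.2261  0.0191] [ 0.5102 -0.197   0.0325]
[0.0012 0.0041 0.0061 0.0081 0.0106]
scene 98 [ 0.4998 -0.2113  0.0265] [ 0.4841 -0.2248  0.019 ] [ 0.5127 -0.1967  0.0321]
[0.003  0.0055 0.0076 0.0095 0.0112]
time_s: 2.1
eef_pos: [0.4951, -0.2081, 0.0614]
eef_rot: [-0.0, 0.0, 1.0, 0.0]
wrist_force: [0.3, 0.1, -0.4]
opening: 0.7
grasp_force: 0.0
t 2.10 pos [ 0.4951 -0.2081  0.0614] yaw of tool y 89.96 tilt [-9.e-04  9.e-04 -1.e+00] F [ 0.29  0.1  -0.37] open 0.7 grip 0.0 q6 -2.19
tool delta [-0.0005 -0.0024  0.0524]
```

View pics/s1.png

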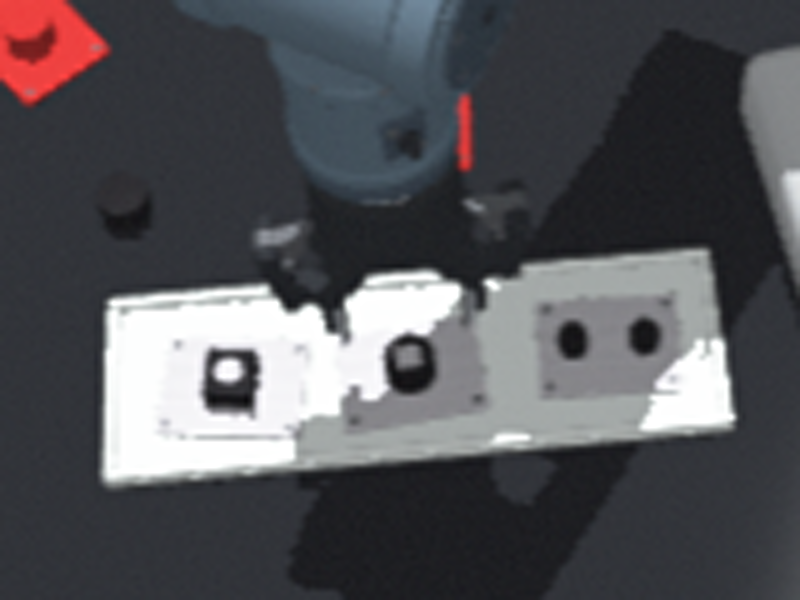

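The crop shows the gripper above the chosen carrier, with fingertips at (340,320) and (485,290) either side of the round mount at (410,360).

In the tool's units: 0.0495 m / 0.6 = 0.0825, 0.045 m / 0.6 = 0.075.

```bash
echo '[[-0.0017, -0.0037, 0.05, 0, 0, 0, 0.6], [-0.0017, -0.0037, 0.075, 0, 0, 0, 0.6], [-0.0017, -0.0037, 0.0825, 0, 0, 0, 0.6], [-0.0017, -0.0037, 0.0825, 0, 0, 0, 0.6]]' | python3 -m jog; python3 st.py; echo '[[0, 0, 0, 0, 0, 0, 0.3], [0, 0, 0, 0, 0, 0, 0], [0, 0, 0, 0, 0, 0, 0], [0, 0, 0, 0, 0, 0, 0], [0, 0, 0, 0, 0, 0, 0]]' | python3 -m jog; python3 st.py
```

```text
time_s: 2.65
eef_pos: [0.4967, -0.2106, 0.0127]
eef_rot: [0.0, -0.0, 1.0, -0.0]
wrist_force: [-0.3, -0.1, 1.3]
opening: 0.597
grasp_force: 0.0
t 2.65 pos [ 0.4967 -0.2106  0.0127] yaw of tool y 90.01 tilt [ 9.e-04 -6.e-04 -1.e+00] F [-0.26 -0.07  1.26] open 0.597 grip 0.0 q6 -2.19
time_s: 3.28
eef_pos: [0.497, -0.211, 0.0132]
eef_rot: [0.001, 0.0, 1.0, -0.0]
wrist_force: [-1.5, 1.6, 6.5]
opening: 0.322
grasp_force: 58.6
t 3.27 pos [ 0.497  -0.211   0.0132] yaw of tool y 89.99 tilt [ 1.3e-03 -7.0e-04 -1.0e+00] F [-1.53  1.62  6.51] open 0.322 grip 58.6 q6 -2.19
```

In the tool's units: -0.17 m / 0.6 = -0.2833, -0.06 m / 0.6 = -0.1.

```bash
echo '[[0, 0, -0.0167, 0, 0, 0, 0], [0, 0, -0.05, 0, 0, 0, 0], [0, 0, -0.1, 0, 0, 0, 0], [0, 0, -0.2, 0, 0, 0, 0], [0, 0, -0.2833, 0, 0, 0, 0], [0, 0, -0.2833, 0, 0, 0, 0]]' | python3 -m jog; python3 st.py .4939 .1239 .19; python3 - <<'E'
from h import *
p,d=optics.camera('scene'); cv2.imwrite('pics/s2.png',cv2.resize(p[110:290,200:440],None,fx=3.3,fy=3.3,interpolation=cv2.INTER_CUBIC))
E
```

```text
time_s: 4.03
eef_pos: [0.4989, -0.2125, 0.1875]
eef_rot: [0.004, 0.0, 1.0, -0.003]
wrist_force: [0.6, -1.1, -2.4]
opening: 0.321
grasp_force: 59.6
t 4.03 pos [ 0.4989 -0.2125  0.1875] yaw of tool y 89.99 tilt [ 0.0083 -0.0061 -0.9999] F [ 0.56 -1.07 -2.36] open 0.321 grip 59.6 q6 -2.19
tool delta [ 0.0051  0.3364 -0.0045]
```

View pics/s2.png

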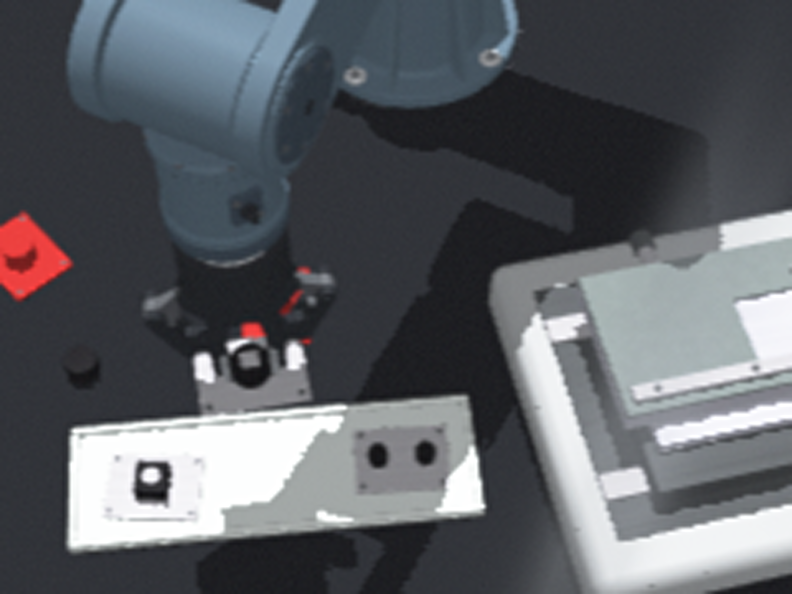

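The carrier is held at (255,375) and level, and the two bystanders are untouched at (150,480) and (400,465). I now move it over the loading land.

In the tool's units: 0.336 m / 0.6 = 0.56, 0.31 m / 0.6 = 0.5167, -0.052 rad / 3.1416 = -0.0166.

```bash
echo '[[0.0017, 0.05, 0, 0, 0, 0, 0], [0.005, 0.15, 0, 0, 0, -0.0064, 0], [0.005, 0.25, 0, 0, 0, -0.0166, 0], [0.0067, 0.35, 0, 0, 0, -0.0166, 0], [0.0067, 0.45, 0, 0, 0, -0.0166, 0], [0.0083, 0.5167, 0, 0, 0, -0.0166, 0], [0.0083, 0.56, 0, 0, 0, -0.0166, 0], [0.0083, 0.56, 0, 0, 0, -0.0166, 0], [0.0083, 0.56, 0, 0, 0, -0.0166, 0]]' | python3 -m jog; python3 st.py .4939 .1239 .147; python3 - <<'E'
from h import *
p,d=optics.camera('scene'); cv2.imwrite('pics/s3.png',cv2.resize(p[130:270,330:520],None,fx=4.2,fy=4.2,interpolation=cv2.INTER_CUBIC))
E
```

```text
time_s: 5.2
eef_pos: [0.4905, 0.1248, 0.1807]
eef_rot: [-0.001, -0.026, 1.0, -0.0]
wrist_force: [-0.4, -0.2, -1.6]
opening: 0.322
grasp_force: 59.7
t 5.20 pos [0.4905 0.1248 0.1807] yaw of tool y 92.97 tilt [-2.3e-03 -5.0e-04 -1.0e+00] F [-0.38 -0.17 -1.63] open 0.322 grip 59.7 q6 -1.61
tool delta [-0.0034 -0.0011  0.0336]
```

View pics/s3.png

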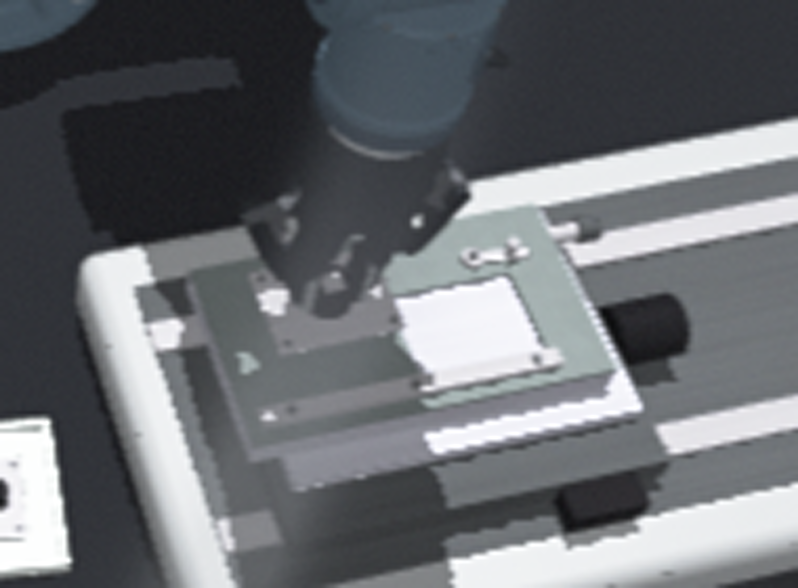

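The carrier hangs over the land, its front edge at (280,350) to (400,325), parallel to the strip at (265,420) to (560,355).

In the tool's units: 0.034 m / 0.6 = 0.0567, 0.033 m / 0.6 = 0.055.

```bash
echo '[[0, 0, 0.025, 0, 0, 0, 0], [0, 0, 0.0467, 0, 0, 0, 0], [0, 0, 0.055, 0, 0, 0, 0], [0, 0, 0.0567, 0, 0, 0, 0], [0, 0, 0.0567, 0, 0, 0, 0]]' | python3 -m jog>/dev/null; python3 st.py;  echo '[[0, 0, 0.0017, 0, 0, 0, 0], [0, 0, 0.0033, 0, 0, 0, 0], [0, 0, 0.0033, 0, 0, 0, 0]]' | python3 -m jog>/dev/null; python3 st.py; echo '[[0, 0, 0.0017, 0, 0, 0, 0], [0, 0, 0.0025, 0, 0, 0, 0], [0, 0, 0.0025, 0, 0, 0, 0]]' | python3 -m jog>/dev/null; python3 st.py
```

```text
t 5.88 pos [0.4916 0.1253 0.148 ] yaw of tool y 92.96 tilt [ 4.e-04  0.e+00 -1.e+00] F [ 0.15  0.11 -1.5 ] open 0.319 grip 59.7 q6 -1.61
t 6.25 pos [0.4913 0.1254 0.1459] yaw of tool y 92.97 tilt [ 1.e-04  0.e+00 -1.e+00] F [ 0.27 -0.23 -1.66] open 0.326 grip 59.7 q6 -1.61
t 6.62 pos [0.4913 0.1253 0.1443] yaw of tool y 92.96 tilt [-1.e-04 -0.e+00 -1.e+00] F [ 0.63  0.35 -1.58] open 0.321 grip 59.7 q6 -1.61
```

In the tool's units: 0.0013 m / 0.6 = 0.0022, 0.0006 m / 0.6 = 0.001.

```bash
for i in 1 2 3; do echo '[[0, 0, 0.001, 0, 0, 0, 0], [0, 0, 0.0022, 0, 0, 0, 0], [0, 0, 0.0022, 0, 0, 0, 0]]' | python3 -m jog>/dev/null; python3 st.py; done
```

```text
t 7.00 pos [0.4913 0.1253 0.1429] yaw of tool y 92.96 tilt [-2.e-04 -0.e+00 -1.e+00] F [ 0.03 -0.46 -1.17] open 0.326 grip 59.7 q6 -1.61
t 7.38 pos [0.4913 0.1253 0.1417] yaw of tool y 92.96 tilt [-2.e-04  0.e+00 -1.e+00] F [-0.59 -0.39 -2.4 ] open 0.321 grip 59.7 q6 -1.61
t 7.75 pos [0.4913 0.1253 0.1404] yaw of tool y 92.96 tilt [-1.e-04  0.e+00 -1.e+00] F [ 0.02 -0.67 -1.58] open 0.322 grip 59.7 q6 -1.61
```

In the tool's units: 0.0008 m / 0.6 = 0.0013, 0.0004 m / 0.6 = 0.0007.

```bash
for i in 1 2 3; do echo '[[0, 0, 0.0007, 0, 0, 0, 0], [0, 0, 0.0013, 0, 0, 0, 0], [0, 0, 0.0013, 0, 0, 0, 0]]' | python3 -m jog>/dev/null; python3 st.py; done
```

```text
t 8.12 pos [0.4913 0.1253 0.1396] yaw of tool y 92.96 tilt [-1.e-04 -0.e+00 -1.e+00] F [-0.32  0.31 -2.21] open 0.322 grip 59.7 q6 -1.61
t 8.50 pos [0.4913 0.1253 0.1388] yaw of tool y 92.96 tilt [-1.e-04 -0.e+00 -1.e+00] F [-0.17  0.88 -1.21] open 0.323 grip 59.7 q6 -1.61
t 8.88 pos [0.4913 0.1253 0.1381] yaw of tool y 92.96 tilt [-0.e+00 -1.e-04 -1.e+00] F [-1.27 -0.83 -0.21] open 0.32 grip 60.0 q6 -1.61
```

In the tool's units: -0.007 m / 0.6 = -0.0117, -0.006 m / 0.6 = -0.01.

```bash
echo '[[0, 0, -0.0013, 0, 0, 0, 0], [-0.005, 0, -0.0013, 0, 0, 0, 0], [-0.01, 0, -0.0013, 0, 0, 0, 0], [-0.0117, 0, -0.0013, 0, 0, 0, 0], [-0.0117, 0, -0.0013, 0, 0, 0, 0]]' | python3 -m jog>/dev/null; python3 st.py; for i in 1 2 3 4; do echo '[[-0.0008, 0, 0, 0, 0, 0, 0], [-0.0017, 0, 0, 0, 0, 0, 0], [-0.0017, 0, 0, 0, 0, 0, 0]]' | python3 -m jog>/dev/null; python3 st.py; done
```

```text
t 9.50 pos [0.4984 0.1257 0.1387] yaw of tool y 92.96 tilt [-2.e-04 -0.e+00 -1.e+00] F [-0.2   0.69 -1.71] open 0.32 grip 59.8 q6 -1.61
t 9.88 pos [0.4993 0.1257 0.1388] yaw of tool y 92.96 tilt [ 0.  0. -1.] F [ 0.24  0.04 -1.2 ] open 0.325 grip 59.8 q6 -1.61
t 10.25 pos [0.5004 0.1258 0.1388] yaw of tool y 92.96 tilt [ 1.e-04 -0.e+00 -1.e+00] F [-0.33  0.15 -2.38] open 0.323 grip 59.8 q6 -1.61
t 10.62 pos [0.5014 0.1258 0.1388] yaw of tool y 92.96 tilt [-0. -0. -1.] F [ 0.04  0.22 -2.18] open 0.324 grip 59.8 q6 -1.61
t 11.00 pos [0.5019 0.126  0.1387] yaw of tool y 92.96 tilt [-0.0011  0.     -1.    ] F [-3.05 -1.12 -0.01] open 0.319 grip 59.8 q6 -1.61
```

In the tool's units: -0.0008 m / 0.6 = -0.0013, -0.0004 m / 0.6 = -0.0007.

```bash
echo '[[-0.0007, 0, 0, 0, 0, 0, 0], [-0.0013, 0, 0, 0, 0, 0, 0], [-0.0013, 0, 0, 0, 0, 0, 0]]' | python3 -m jog>/dev/null; python3 st.py; echo '[[0.0008, 0, 0.0005, 0, 0, 0, 0], [0.0017, 0, 0.001, 0, 0, 0, 0], [0.0017, 0, 0.002, 0, 0, 0, 0], [0.0017, 0, 0.002, 0, 0, 0, 0]]' | python3 -m jog>/dev/null; python3 st.py
```

```text
t 11.38 pos [0.5021 0.126  0.1385] yaw of tool y 92.96 tilt [-0.0025  0.     -1.    ] F [-5.97  0.6   1.47] open 0.324 grip 60.0 q6 -1.61
t 11.88 pos [0.5021 0.1259 0.1381] yaw of tool y 92.96 tilt [-2.e-04  1.e-04 -1.e+00] F [-6.53  0.15  4.16] open 0.32 grip 60.5 q6 -1.61
```

```bash
echo '[[0, 0, 0, 0, 0, 0, 0.34], [0, 0, 0, 0, 0, 0, 0.36], [0, 0, 0, 0, 0, 0, 0.38], [0, 0, 0, 0, 0, 0, 0.38], [0, 0, 0, 0, 0, 0, 0.38]]' | python3 -m jog>/dev/null; python3 st.py
python3 - <<'E'
from h import *
for n in('scene','top'):
    p,d=optics.camera(n); cv2.imwrite(f'pics/{n}4.png',p); 
a=cv2.imread('pics/scene4.png')[160:260,350:490]; b=cv2.imread('pics/top4.png')[100:210,120:270]
cv2.imwrite('pics/s4.png',cv2.resize(a,None,fx=5.5,fy=5.5,interpolation=cv2.INTER_CUBIC))
E
```

```text
t 12.50 pos [0.5024 0.1259 0.1377] yaw of tool y 92.96 tilt [ 4.e-04 -0.e+00 -1.e+00] F [ 0.19 -0.13  0.09] open 0.382 grip 0.0 q6 -1.61
```

View pics/s4.png

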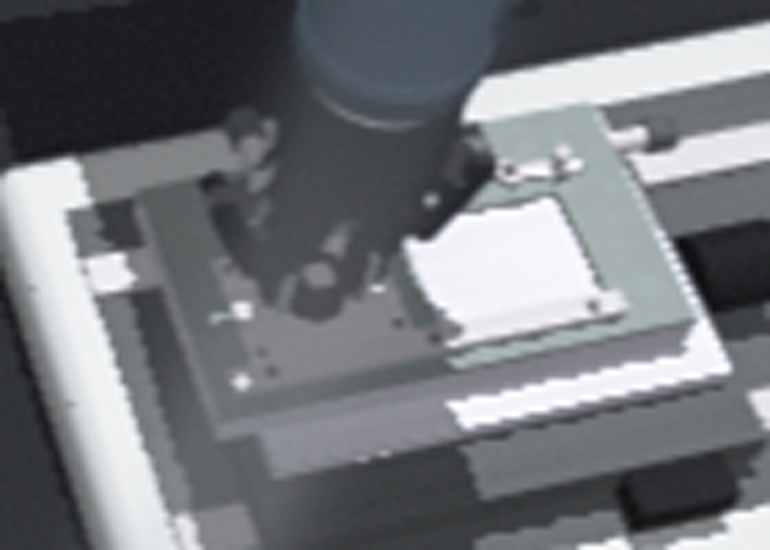

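The carrier lies on the land along the strip, released, with the pads loosely straddling the mount at (320,290). I push it along stage +y.

In the tool's units: 0.03 m / 0.6 = 0.05, 0.026 m / 0.6 = 0.0433.

```bash
echo '[[0, 0.0017, -0.0017, 0, 0, 0, 0.38], [0, 0.005, -0.0017, 0, 0, 0, 0.38], [0, 0.01, -0.0017, 0, 0, 0, 0.38], [0, 0.0167, -0.0017, 0, 0, 0, 0.38], [0, 0.0233, -0.0017, 0, 0, 0, 0.38], [0, 0.03, -0.0017, 0, 0, 0, 0.38], [0, 0.0367, -0.0017, 0, 0, 0, 0.38], [0, 0.0433, -0.0017, 0, 0, 0, 0.38], [0, 0.05, -0.0017, 0, 0, 0, 0.38], [0, 0.05, -0.0017, 0, 0, 0, 0.38]]' | python3 -m jog>/dev/null; python3 st.py;  echo '[[0, 0.005, 0, 0, 0, 0, 0.38], [-0.0003, 0.01, 0, 0, 0, 0, 0.38], [-0.0003, 0.015, 0, 0, 0, 0, 0.38], [-0.0003, 0.02, 0, 0, 0, 0, 0.38], [-0.0003, 0.025, 0, 0, 0, 0, 0.38], [-0.0005, 0.03, 0, 0, 0, 0, 0.38], [-0.0005, 0.035, 0, 0, 0, 0, 0.38], [-0.0005, 0.04, 0, 0, 0, 0, 0.38], [-0.0005, 0.0433, 0, 0, 0, 0, 0.38], [-0.0005, 0.0433, 0, 0, 0, 0, 0.38]]' | python3 -m jog>/dev/null; python3 st.py
python3 - <<'E'
from h import *
p,d=optics.camera('scene'); cv2.imwrite('pics/s5.png',cv2.resize(p[150:250,370:510],None,fx=5.5,fy=5.5,interpolation=cv2.INTER_CUBIC))
E
```

```text
t 13.85 pos [0.5004 0.1564 0.1386] yaw of tool y 92.98 tilt [-2.e-04  6.e-04 -1.e+00] F [-0.19  1.06 -0.7 ] open 0.38 grip 0.0 q6 -1.55
t 15.10 pos [0.4994 0.1817 0.1388] yaw of tool y 92.97 tilt [-2.e-04 -6.e-04 -1.e+00] F [-1.07 -5.21  2.86] open 0.382 grip 1.9 q6 -1.5
```

View pics/s5.png

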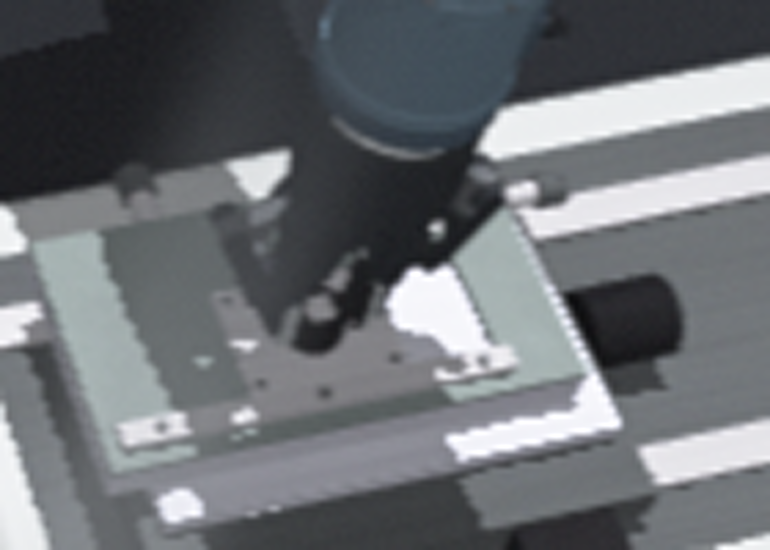

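The carrier's leading edge is now over the pocket, at the tipping point. The rising force suggests it is being pinched while it dips, so I give it more slack.

In the tool's units: -0.003 m / 0.6 = -0.005, -0.002 m / 0.6 = -0.0033.

```bash
echo '[[0, 0, -0.0033, 0, 0, 0, 0.44], [0, 0, -0.005, 0, 0, 0, 0.46], [0, 0, -0.005, 0, 0, 0, 0.46], [0, 0, -0.005, 0, 0, 0, 0.46]]' | python3 -m jog>/dev/null; python3 st.py;  echo '[[0, 0.0033, 0, 0, 0, 0, 0.46], [0, 0.0067, 0, 0, 0, 0, 0.46], [0, 0.01, 0, 0, 0, 0, 0.46], [0, 0.0133, 0, 0, 0, 0, 0.46], [0, 0.0133, 0, 0, 0, 0, 0.46]]' | python3 -m jog>/dev/null; python3 st.py
```

```text
t 15.65 pos [0.4996 0.182  0.1416] yaw of tool y 92.97 tilt [ 1.e-04  2.e-04 -1.e+00] F [-0.06 -0.51 -0.44] open 0.46 grip 0.0 q6 -1.5
t 16.27 pos [0.4993 0.1901 0.1417] yaw of tool y 92.97 tilt [ 4.e-04  3.e-04 -1.e+00] F [-0.73 -1.75  2.2 ] open 0.458 grip 0.8 q6 -1.48
```

In the tool's units: 0.006 m / 0.6 = 0.01, 0.004 m / 0.6 = 0.0067.

```bash
for i in 1 2 3 4; do echo '[[0, 0.0033, 0, 0, 0, 0, 0.46], [0, 0.0067, 0, 0, 0, 0, 0.46], [0, 0.01, 0, 0, 0, 0, 0.46], [0, 0.01, 0, 0, 0, 0, 0.46]]' | python3 -m jog>/dev/null; python3 st.py; done
```

```text
t 16.77 pos [0.4986 0.1962 0.1414] yaw of tool y 92.97 tilt [-5.e-04  4.e-04 -1.e+00] F [ 0.11 -0.26 -0.2 ] open 0.458 grip 0.0 q6 -1.47
t 17.27 pos [0.4985 0.202  0.1417] yaw of tool y 92.98 tilt [ 0.e+00  2.e-04 -1.e+00] F [-0.51  0.28 -0.71] open 0.462 grip 0.0 q6 -1.46
t 17.77 pos [0.4982 0.208  0.1417] yaw of tool y 92.97 tilt [ 1.e-04  1.e-04 -1.e+00] F [-0.49  0.69  0.17] open 0.463 grip 0.0 q6 -1.45
t 18.27 pos [0.4979 0.214  0.1417] yaw of tool y 92.97 tilt [ 1.e-04  2.e-04 -1.e+00] F [-0.64  0.08 -0.55] open 0.461 grip 0.0 q6 -1.44
```

In the tool's units: 0.003 m / 0.6 = 0.005, 0.002 m / 0.6 = 0.0033.

```bash
for i in 1 2 3 4; do echo '[[0, 0.0017, 0, 0, 0, 0, 0.46], [0, 0.0033, 0, 0, 0, 0, 0.46], [0, 0.005, 0, 0, 0, 0, 0.46], [0, 0.005, 0, 0, 0, 0, 0.46]]' | python3 -m jog>/dev/null; python3 st.py; done
python3 - <<'E'
from h import *
p,d=optics.camera('scene'); cv2.imwrite('pics/s6.png',cv2.resize(p[150:250,370:510],None,fx=5.5,fy=5.5,interpolation=cv2.INTER_CUBIC))
E
```

```text
t 18.77 pos [0.4977 0.2169 0.1417] yaw of tool y 92.97 tilt [ 1.e-04  1.e-04 -1.e+00] F [-0.44 -0.29 -0.35] open 0.462 grip 0.2 q6 -1.43
t 19.27 pos [0.4976 0.2199 0.1417] yaw of tool y 92.97 tilt [ 1.e-04  1.e-04 -1.e+00] F [0.19 0.11 0.01] open 0.462 grip 0.2 q6 -1.42
t 19.77 pos [0.4974 0.2229 0.1417] yaw of tool y 92.96 tilt [ 0.e+00  1.e-04 -1.e+00] F [ 0.49 -0.5  -0.5 ] open 0.464 grip 0.2 q6 -1.42
t 20.27 pos [0.4973 0.2259 0.1417] yaw of tool y 92.97 tilt [ 1.e-04  1.e-04 -1.e+00] F [ 0.4   0.2  -0.59] open 0.458 grip 0.2 q6 -1.41
```

View pics/s6.png

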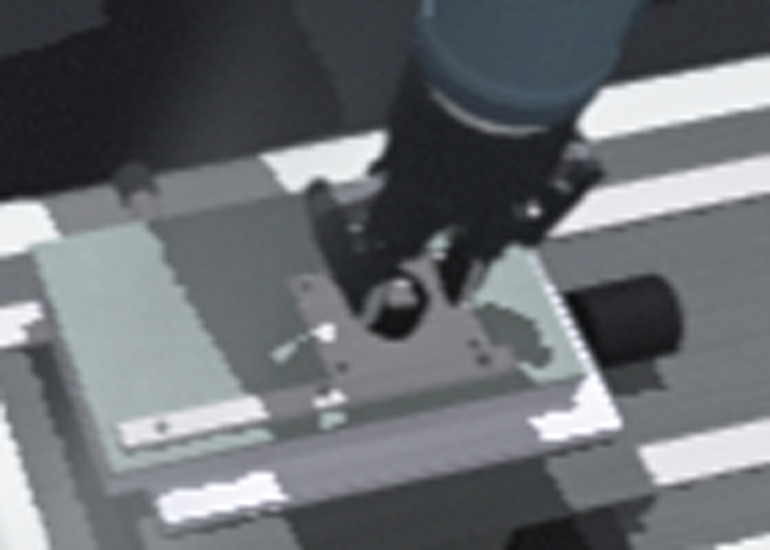

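The carrier covers almost all of the pocket, from (300,280) to (510,360), with the rear pad against the mount. It needs a few more millimetres.

In the tool's units: 0.0015 m / 0.6 = 0.0025, 0.0008 m / 0.6 = 0.0013.

```bash
for i in 1 2 3; do echo '[[0, 0.0013, 0, 0, 0, 0, 0.46], [0, 0.0025, 0, 0, 0, 0, 0.46], [0, 0.0025, 0, 0, 0, 0, 0.46]]' | python3 -m jog>/dev/null; python3 st.py; done
```

```text
t 20.70 pos [0.4972 0.2273 0.1417] yaw of tool y 92.97 tilt [ 1.e-04  0.e+00 -1.e+00] F [ 0.67 -1.62 -0.25] open 0.461 grip 0.3 q6 -1.41
t 21.07 pos [0.4971 0.2288 0.1416] yaw of tool y 92.96 tilt [-0.  0. -1.] F [ 0.06 -0.49 -0.59] open 0.462 grip 0.3 q6 -1.41
t 21.45 pos [0.4972 0.2293 0.1417] yaw of tool y 92.96 tilt [ 1.0e-04 -1.9e-03 -1.0e+00] F [ 0.64 -5.71  0.95] open 0.46 grip 3.0 q6 -1.41
```

In the tool's units: -0.2 m / 0.6 = -0.3333, -0.16 m / 0.6 = -0.2667.

```bash
echo '[[0, -0.0033, 0, 0, 0, 0, 0.46], [0, -0.0067, 0, 0, 0, 0, 0.46], [0, -0.0067, -0.05, 0, 0, 0, 0.46], [0, -0.0067, -0.1333, 0, 0, 0, 0.4], [0.1, -0.0333, -0.1667, 0, 0, 0, 0.2], [0.2, -0.1, -0.1667, 0, 0, 0, 0], [0.25, -0.1833, -0.1667, 0, 0, 0, 0], [0.25, -0.2667, -0.1667, 0, 0, 0, 0], [0.25, -0.3333, -0.1667, 0, 0, 0, 0]]' | python3 -m jog>/dev/null; python3 st.py
python3 - <<'E'
from h import *
for n in('scene','top'):
    p,d=optics.camera(n); cv2.imwrite(f'pics/{n}7.png',p); np.save(f'pics/{n}7.npy',d)
    P=cloud(n,d); C=np.array([.4968,.2212]); a=np.radians(3.0); ex=np.array([np.cos(a),np.sin(a)]);ey=np.array([-np.sin(a),np.cos(a)])
    X=(P[...,:2]-C)@ex; Y=(P[...,:2]-C)@ey
    print(n)
    for nm,m in dict(lead=(abs(X)<26)&(Y>.022)&(Y<.036)&(abs(X)<.025),trail=(Y<-.022)&(Y>-.036)&(abs(X)<.025),land=(Y<-.06)&(Y>-.14)&(abs(X)<.03),mount=(np.hypot(X,Y)<.01)).items(): print(nm,m.sum(),np.median(P[...,2][m]).round(4))
a=cv2.resize(cv2.imread('pics/scene7.png')[160:245,370:500],None,fx=4.6,fy=4.6,interpolation=2); b=cv2.resize(cv2.imread('pics/top7.png')[115:200,140:260],None,fx=4.6,fy=4.6,interpolation=2)
W=max(a.shape[1],b.shape[1]); a=np.pad(a,((0,0),(0,W-a.shape[1]),(0,0)));b=np.pad(b,((0,0),(0,W-b.shape[1]),(0,0)))
cv2.imwrite('pics/s7.png',cv2.resize(np.vstack([a,b]),None,fx=.76,fy=.76))
E
```

```text
t 22.57 pos [0.3572 0.0215 0.2421] yaw of tool y 92.95 tilt [ 2.4e-03 -2.0e-04 -1.0e+00] F [ 0.09 -0.12  0.69] open -0.0 grip 0.0 q6 -1.9
scene
lead 77 0.1301
trail 85 0.1299
land 565 0.13
mount 35 0.1483
top
lead 126 0.1288
trail 1 0.1286
land 45 0.1291
mount 56 0.1468
```

View pics/s7.png

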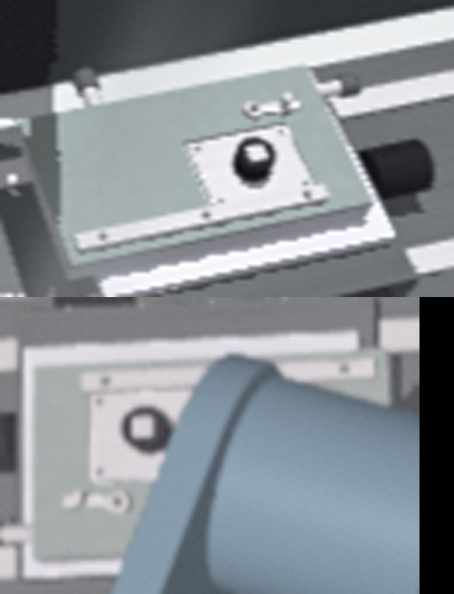

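The carrier is seated: plate and land depths agree, and both views show it flush. Pivot and pin are at (118,502) and (72,500) in the lower view. Next I plan the pin push with the closed fingers turned 45°.

```bash
python3 - <<'E'
from h import *
C=np.array([.4968,.2212]); a=np.radians(3.0); ex=np.array([np.cos(a),np.sin(a)]);ey=np.array([-np.sin(a),np.cos(a)])
for nm,u,v,z in[('pin',160.2,172.7,.1465),('piv',173.4,173.2,.1335)]:
    w=atz('top',u,v,z)[:2]; print(nm,w.round(4),((w-C)@np.c_[ex,ey]).round(4))
u,v=370+290/3.496-.4,160+101/3.496-.4; w=atz('scene',u,v,.1465)[:2]; print('pin scene',w.round(4),((w-C)@np.c_[ex,ey]).round(4))
u,v=370+253/3.496-.4,160+109/3.496-.4; w=atz('scene',u,v,.1335)[:2]; print('piv scene',w.round(4),((w-C)@np.c_[ex,ey]).round(4))
P=cloud('scene',np.load('pics/scene7.npy')); X=(P[...,:2]-C)@ex;Y=(P[...,:2]-C)@ey
m=(X<-.035)&(X>-.1)&(Y>.05)&(Y<.12)&(P[...,2]>.133); print('high stuff',m.sum(),X[m].round(3),Y[m].round(3),P[...,2][m].round(3))
piv=C-.046*ex+.022*ey
def pus(th,back): 
    pin=piv+.024*(np.sin(th)*ex+np.cos(th)*ey); return pin+(.015+back)*(-ex+ey)/np.sqrt(2)
for th,b in[(0.05,.008),(.05,0),(.35,0),(.7,0),(1.05,0),(1.3,0),(1.5,0),(1.57,0)]: print(th,pus(th,b).round(4))
o=get_obs();M=R.from_quat(o['eef_rot'],scalar_first=True).as_matrix()
t=np.r_[pus(.05,.008),.242]; print('tool delta',(M.T@(t-o['eef_pos'])).round(4))
# axes after +45deg
M2=M@R.from_rotvec([0,0,.7854]).as_matrix(); print(M2.round(3))
q=[pus(.05,.008)]+[pus(t,0) for t in (.05,.35,.7,1.05,1.3,1.5,1.57)]
for k in q: print((M2[:2,:2].T@(k-q[0])).round(4))
E
```

```text
pin [0.4484 0.267 ] [-0.046   0.0483]
piv [0.45  0.241] [-0.0457  0.0222]
pin scene [0.4555 0.2642] [-0.039   0.0451]
piv scene [0.4495 0.2396] [-0.0463  0.0208]
high stuff 14 [-0.075 -0.066 -0.061 -0.061 -0.06  -0.043 -0.044 -0.041 -0.041 -0.041
 -0.04  -0.038 -0.038 -0.036] [0.056 0.079 0.074 0.059 0.062 0.054 0.058 0.065 0.05  0.053 0.056 0.052
 0.055 0.06 ] [0.133 0.134 0.133 0.133 0.133 0.135 0.133 0.135 0.135 0.135 0.135 0.134
 0.133 0.134]
0.05 [0.4326 0.2802]
0.05 [0.4385 0.2748]
0.35 [0.4456 0.2737]
0.7 [0.453  0.2699]
1.05 [0.4587 0.2638]
1.3 [0.4613 0.2584]
1.5 [0.4624 0.2537]
1.57 [0.4625 0.2521]
tool delta [-0.0867  0.2564 -0.    ]
[[-0.739  0.673  0.002]
 [ 0.673  0.739 -0.001]
 [-0.002  0.    -1.   ]]
[0. 0.]
[-0.008  0.   ]
[-0.014  0.004]
[-0.022   0.0062]
[-0.0303  0.0055]
[-0.0359  0.0033]
[-0.0398  0.0006]
[-0.0411 -0.0006]
```

Units first: shifts go in shares of 0.6 m and turns go in shares of pi rad. So 0.2565 m / 0.6 = 0.4275, 0.05 m / 0.6 = 0.0833, 0.7854 rad / 3.1416 = 0.25.

```bash
echo '[[-0.0333, 0.0833, 0, 0, 0, 0.0477, 0], [-0.0667, 0.1667, 0, 0, 0, 0.105, 0], [-0.1, 0.2667, 0, 0, 0, 0.1592, 0], [-0.1333, 0.3667, 0, 0, 0, 0.2165, 0], [-0.145, 0.4275, 0, 0, 0, 0.25, 0], [-0.145, 0.4275, 0, 0, 0, 0.25, 0], [-0.145, 0.4275, 0, 0, 0, 0.25, 0], [-0.145, 0.4275, 0, 0, 0, 0.25, 0]]' | python3 -m jog>/dev/null; python3 st.py .4326 .2802 .137
```

```text
t 23.68 pos [0.4308 0.2827 0.2415] yaw of tool y 47.99 tilt [-5.e-04 -4.e-04 -1.e+00] F [ 0.71 -0.2   1.17] open 0.002 grip 0.0 q6 -0.49
tool delta [-0.003  -0.0006  0.1045]
```

In the tool's units: 0.1035 m / 0.6 = 0.1725, 0.103 m / 0.6 = 0.1717.

```bash
echo '[[0, 0, 0.05, 0, 0, 0, 0], [0, 0, 0.1167, 0, 0, 0, 0], [0, 0, 0.15, 0, 0, 0, 0], [0, 0, 0.1617, 0, 0, 0, 0], [0, 0, 0.1667, 0, 0, 0, 0], [0, 0, 0.1717, 0, 0, 0, 0], [0, 0, 0.1725, 0, 0, 0, 0], [0, 0, 0.1725, 0, 0, 0, 0]]' | python3 -m jog>/dev/null; python3 st.py .4326 .2802 .138; python3 - <<'E'
from h import *
p,d=optics.camera('scene'); cv2.imwrite('pics/s8.png',cv2.resize(p[160:245,400:520],None,fx=6,fy=6,interpolation=2))
E
```

```text
t 24.68 pos [0.4314 0.2836 0.1386] yaw of tool y 47.97 tilt [ 7.e-04  3.e-04 -1.e+00] F [ 0.13 -0.36 -0.61] open -0.002 grip 0.0 q6 -0.49
tool delta [-0.0031 -0.0017  0.0006]
```

View pics/s8.png

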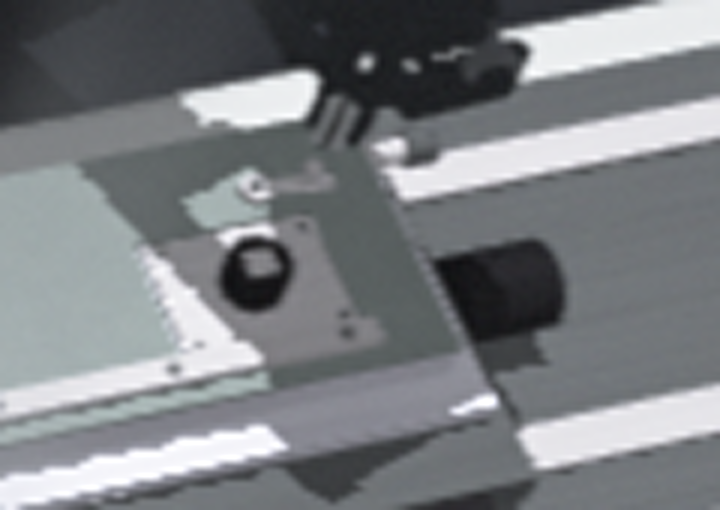

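The fingertips at (335,130) stand behind the pin at (320,175), clear of everything. I sweep it round.

In the tool's units: -0.0334 m / 0.6 = -0.0557, -0.025 m / 0.6 = -0.0417.

```bash
echo '[[-0.0083, -0.0028, 0, 0, 0, 0, 0], [-0.015, -0.0028, 0, 0, 0, 0, 0], [-0.0217, 0, 0, 0, 0, 0, 0], [-0.0283, 0.0038, 0, 0, 0, 0, 0], [-0.035, 0.0058, 0, 0, 0, 0, 0], [-0.0417, 0.0075, 0, 0, 0, 0, 0], [-0.0492, 0.0072, 0, 0, 0, 0, 0], [-0.0557, 0.0063, 0, 0, 0, 0, 0], [-0.0557, 0.0063, 0, 0, 0, 0, 0]]' | python3 -m jog>/dev/null; python3 st.py; echo '[[-0.005, -0.0017, 0, 0, 0, 0, 0], [-0.0093, -0.0037, 0, 0, 0, 0, 0], [-0.0127, -0.0057, 0, 0, 0, 0, 0], [-0.016, -0.0082, 0, 0, 0, 0, 0], [-0.016, -0.0082, 0, 0, 0, 0, 0]]' | python3 -m jog>/dev/null; python3 st.py .4625 .2521 .138;  python3 - <<'E'
from h import *
p,d=optics.camera('scene'); cv2.imwrite('pics/s9.png',p)
E
```

```text
t 25.85 pos [0.4587 0.2632 0.138 ] yaw of tool y 47.93 tilt [-1.e-04 -8.e-04 -1.e+00] F [ 0.95 -0.17  0.63] open -0.002 grip 0.0 q6 -0.54
t 26.48 pos [0.4624 0.2535 0.1381] yaw of tool y 47.95 tilt [-0.e+00 -4.e-04 -1.e+00] F [-1.09 -0.28 -0.53] open 0.0 grip 0.1 q6 -0.56
tool delta [-0.001  -0.001   0.0001]
```

In the tool's units: -0.0008 m / 0.6 = -0.0013, -0.0004 m / 0.6 = -0.0007.

```bash
for i in 1 2 3; do echo '[[-0.0007, -0.0007, 0, 0, 0, 0, 0], [-0.0013, -0.0013, 0, 0, 0, 0, 0], [-0.0013, -0.0013, 0, 0, 0, 0, 0]]' | python3 -m jog>/dev/null; python3 st.py; done
```

```text
t 26.90 pos [0.4624 0.2529 0.1382] yaw of tool y 47.96 tilt [ 0.e+00  4.e-04 -1.e+00] F [0.15 2.79 0.26] open 0.002 grip 0.9 q6 -0.56
t 27.27 pos [0.4623 0.2524 0.1382] yaw of tool y 47.97 tilt [-2.0e-04  1.6e-03 -1.0e+00] F [-1.    6.63 -0.16] open 0.001 grip 2.4 q6 -0.56
t 27.65 pos [0.4623 0.2521 0.1383] yaw of tool y 47.97 tilt [-1.0e-04  3.2e-03 -1.0e+00] F [-1.89  9.56 -1.12] open -0.001 grip 3.6 q6 -0.57
```

The force climbed to 9.6 N, so the finger is at its stop. I back away, lift, and take the last check picture.

In the tool's units: -0.12 m / 0.6 = -0.2, -0.09 m / 0.6 = -0.15.

```bash
echo '[[0.0067, 0.0067, 0, 0, 0, 0, 0], [0.02, 0.0133, 0, 0, 0, 0, 0], [0.025, 0.0167, -0.0667, 0, 0, 0, 0], [0.025, 0.0167, -0.15, 0, 0, 0, 0], [0.025, 0.0167, -0.2, 0, 0, 0, 0], [0.025, 0.0167, -0.2, 0, 0, 0, 0], [0.025, 0.0167, -0.2, 0, 0, 0, 0]]' | python3 -m jog>/dev/null; python3 st.py; python3 - <<'E'
from h import *
p,d=optics.camera('scene'); cv2.imwrite('pics/s10.png',cv2.resize(p[160:260,370:510],None,fx=5.5,fy=5.5,interpolation=2))
P=cloud('scene',d); C=np.array([.4968,.2212]); a=np.radians(3.0); X=(P[...,:2]-C)@[np.cos(a),np.sin(a)];Y=(P[...,:2]-C)@[-np.sin(a),np.cos(a)]
for nm,m in dict(lead=(abs(X)<.025)&(Y>.022)&(Y<.036),trail=(abs(X)<.025)&(Y<-.022)&(Y>-.036),land=(abs(X)<.025)&(Y<-.06)&(Y>-.14)).items(): print(nm,m.sum(),np.median(P[...,2][m]).round(4))
E
```

```text
t 28.52 pos [0.4575 0.2677 0.257 ] yaw of tool y 47.96 tilt [-1.4e-03 -8.0e-04 -1.0e+00] F [-1.06 -0.26 -0.18] open -0.002 grip 0.0 q6 -0.53
lead 780 0.4913
trail 87 0.1306
land 495 0.1301
```

View pics/s10.png

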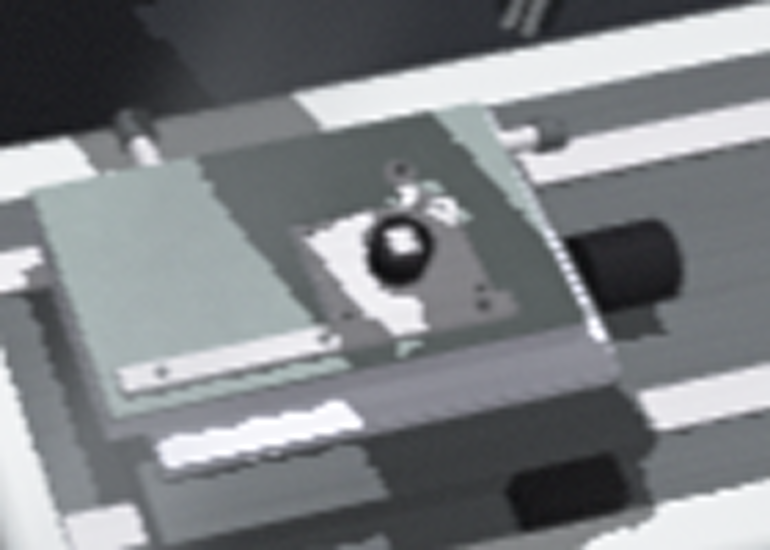

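```bash
python3 - <<'E'
from h import *
C=np.array([.4968,.2212]); a=np.radians(3.0); ex=np.array([np.cos(a),np.sin(a)]);ey=np.array([-np.sin(a),np.cos(a)])
piv=C-.046*ex+.022*ey
f=lambda p:((proj('scene',p)-[370,160]+.4)*5.5).round(0)
print('piv',f(np.r_[piv,.1335]))
for t in(0.8,1.1,1.3,1.57): e=np.sin(t)*ex+np.cos(t)*ey; print(t,'pin top',f(np.r_[piv+.024*e,.1465]),'arm end',f(np.r_[piv+.036*e,.1335]))
E
```

```text
piv [400. 172.]
0.8 pin top [452. 178.] arm end [469. 204.]
1.1 pin top [444. 187.] arm end [457. 218.]
1.3 pin top [437. 192.] arm end [446. 225.]
1.57 pin top [425. 196.] arm end [429. 231.]
```

I've now viewed 13 pictures, over the limit of 10, so I view no more. I check the finger angle from depth numbers alone, with the arm parked clear.

In the tool's units: -0.25 m / 0.6 = -0.4167, -0.23 m / 0.6 = -0.3833.

```bash
echo '[[0.05, -0.0667, 0, 0, 0, 0, 0], [0.0833, -0.1333, 0, 0, 0, 0, 0], [0.1167, -0.2167, 0, 0, 0, 0, 0], [0.15, -0.3, 0, 0, 0, 0, 0], [0.1667, -0.3833, 0, 0, 0, 0, 0], [0.1667, -0.4167, 0, 0, 0, 0, 0], [0.1667, -0.4167, 0, 0, 0, 0, 0]]' | python3 -m jog>/dev/null; python3 st.py; python3 - <<'E'
from h import *
C=np.array([.4968,.2212]); a=np.radians(3.0)
for n in('scene','top'):
    d=np.mean([optics.camera(n)[1] for _ in range(5)],0); P=cloud(n,d)
    X=(P[...,:2]-C)@[np.cos(a),np.sin(a)];Y=(P[...,:2]-C)@[-np.sin(a),np.cos(a)]; Z=P[...,2]
    for nm,m in dict(lead=(abs(X)<.025)&(Y>.025)&(Y<.036),trail=(abs(X)<.025)&(Y<-.022)&(Y>-.036),land=(abs(X)<.025)&(Y<-.06)&(Y>-.14)).items(): print(n,nm,m.sum(),np.median(Z[m]).round(4))
    m=(X<-.01)&(X>-.06)&(Y>.008)&(Y<.06)&(Z>.137)&(Z<.16)&(np.hypot(X,Y)>.021)
    th=np.arctan2(X+.046,Y-.022)
    print(n,'pin pts',m.sum(),[(round(x*1e3),round(y*1e3),round(z*1e3),round(t,2)) for x,y,z,t in zip(X[m],Y[m],Z[m],th[m])][:25])
E
```

```text
t 29.45 pos [0.2159 0.1487 0.2572] yaw of tool y 47.85 tilt [ 1.e-04 -1.e-04 -1.e+00] F [1.22 0.72 0.33] open 0.004 grip 0.0 q6 -0.7
scene lead 63 0.1299
scene trail 81 0.1302
scene land 487 0.1301
scene pin pts 14 [(-48, 23, 139, np.float64(-1.01)), (-46, 20, 138, np.float64(-3.03)), (-45, 25, 138, np.float64(0.39)), (-23, 23, 145, np.float64(1.53)), (-23, 26, 145, np.float64(1.41)), (-21, 19, 146, np.float64(1.69)), (-19, 20, 148, np.float64(1.63)), (-19, 24, 146, np.float64(1.5)), (-22, 18, 140, np.float64(1.73)), (-20, 19, 142, np.float64(1.67)), (-18, 21, 144, np.float64(1.61)), (-18, 24, 144, np.float64(1.5)), (-19, 20, 138, np.float64(1.64)), (-18, 23, 138, np.float64(1.55))]
top lead 89 0.1293
top trail 120 0.1289
top land 719 0.129
top pin pts 16 [(-20, 24, 146, np.float64(1.5)), (-20, 22, 145, np.float64(1.58)), (-19, 20, 142, np.float64(1.63)), (-22, 24, 145, np.float64(1.48)), (-22, 22, 145, np.float64(1.58)), (-22, 19, 146, np.float64(1.68)), (-21, 19, 139, np.float64(1.69)), (-24, 24, 145, np.float64(1.48)), (-24, 22, 144, np.float64(1.57)), (-25, 19, 146, np.float64(1.7)), (-23, 19, 139, np.float64(1.7)), (-26, 22, 143, np.float64(1.55)), (-26, 21, 141, np.float64(1.64)), (-25, 19, 138, np.float64(1.7)), (-48, 24, 138, np.float64(-0.85)), (-48, 22, 137, np.float64(-1.58))]
```

Both cameras put the pin at stage (-22, 22) mm, an angle of about 1.57 rad, and the carrier is flush with the land.

```bash
python3 -c "
from bench import workorder
print(workorder.hand_in())"
```

```text
the job is handed in; nothing more can be done
None
```

The job is handed in at about 30 s of the 67 s allowed; the verdict was not shown. The carrier lies flush in the pocket, the retaining finger is at its stop (about 1.57 rad), the highest wrist force I read was about 10 N, and the other carriers were not touched, but I viewed 13 pictures, over the limit of 10.

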